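Put a stray handful of sample-bench items away, each with its own kind

TASK

Put the five stray things in front of the robot away with their own kind: stand both small vials upright, one each, in free small cells of the grey bottle stand and the amber dropper bottle upright in a free large cell of it; lay the loose syringe flat in the free lane of the steel tray, its capped needle pointing the same way as that of the syringe already there; and lay the sample tube flat on the floor of the lilac tray beside the tubes already in it. Leave the stored vial and the stored syringe where they are.

Things in the scene. Friction and masses are not known exactly. Their poses are not given: they have to be found in the camera images.
- bottle_stand: Grey stand, fixed, 105x176x16 mm; origin: middle of underside. Cell floors at z = 4 mm, walls to 16. Row x = -29.75 mm: small cells 37.5 mm square at y = -65.25, -21.75, 21.75, 65.25 (last holds the stored vial, others free). Row x = 21.5 mm: large cells 54 mm square at y = -57, 0, 57 (last holds an amber bottle 29 wide, 76 tall; others free). At yaw 0 small cells face the robot.
- steel_tray: Shallow steel tray, fixed, 160 (x) x 200 (y) x 14 mm, walls 4 mm; origin: middle of its underside, floor 3 mm above it. A low rib (6 mm wide, top at 8 mm) along y at x = 0 parts it into two lanes 73 mm wide, 192 mm long, centred at x = -37 and +37 mm. The lane at +37 holds the stored syringe; the lane at -37 (the robot's side at yaw 0) is free.
- lilac_tray: Lilac plastic tray, fixed, 161 (x) x 268 (y) x 83 mm over its rim; origin: middle of its underside, floor 3 mm above it. Inside it is 112 mm wide (x) and 218 mm long (y), walls upright to 83 mm. Two sample tubes lie in it along y at x about +26 and +45 mm; the floor from x = -56 to +15 mm is free.
- vial_a_mid (a point): Small glass vial, upright on the bench, 22 mm in diameter, 44 mm tall, blue cap 18 mm wide from 40 mm up, 20 g; the point is its centre, 22 mm above its base; z up.
- vial_b_mid (a point): Another small glass vial of the same size and shape, white cap, upright on the bench; the point is its centre, 22 mm above its base; z up.
- stain_bottle_mid (a point): Amber dropper bottle, upright on the bench, body 33 mm in diameter up to 55 mm above the base, black pipette cap above, 90 mm tall in all, about 50 g; the point is its centre, 45 mm above its base, inside the body; z up.
- syringe_mid (a point): Loose syringe lying on the bench, 140 mm long, capped needle at one end, plunger at the other; barrel 16 mm wide and high where gripped, finger flange 30 mm; the point is its centre, 8 mm above its underside. Its y axis runs along it, needle at the +y end; z up.
- tube_mid (a point): Filled glass sample tube with a red stopper, lying on the bench, 118 mm long, 16 mm in diameter (stopper 18 mm); the point is its centre, 9 mm above its underside. Its y axis runs along it, stopper at the -y end. It can roll.
- stored_vial_mid (a point): Third vial (same size, yellow cap) already standing in its small cell of the bottle stand, to be left alone; the point is its centre, 22 mm above its base.
- stored_syringe_mid (a point): Second syringe (same size) already lying in its lane of the steel tray, to be left alone; the point is its centre, 8 mm above its underside; y axis along it, needle at the +y end.
There are look-alikes about, which are no part of the job. Leave any yellow look-alike of the part that bears stain_bottle_mid alone.

How it is judged (in metres and radians):
At the end, for the whole second after the job is handed in: Vials upright on small-cell floors, bottle upright on a large-cell floor (0.12 rad, 4 mm in height); syringe flat in the free lane within 26 mm across, 27 mm along, 0.26 rad, needle as the stored one; tube level on the lilac tray's floor, within 60 mm of its middle; all at rest, released (x of vial_a_mid in the frame of bottle_stand between -0.04175 and -0.01775 m and y of vial_a_mid in the frame of bottle_stand between -0.078 and 0.078 m and z of vial_a_mid in the frame of bottle_stand between 0.022 and 0.03 m and angle between each of vial_a_mid, vial_b_mid, stain_bottle_mid's own z axis and vertical below 0.12 rad and x of vial_b_mid in the frame of bottle_stand between -0.04175 and -0.01775 m and y of vial_b_mid in the frame of bottle_stand between -0.078 and 0.078 m and z of vial_b_mid in the frame of bottle_stand between 0.022 and 0.03 m and x of stain_bottle_mid in the frame of bottle_stand between 0.0085 and 0.0345 m and y of stain_bottle_mid in the frame of bottle_stand between -0.078 and 0.078 m and z of stain_bottle_mid in the frame of bottle_stand between 0.045 and 0.053 m and x of syringe_mid in the frame of steel_tray between -0.063 and -0.011 m and y of syringe_mid in the frame of steel_tray between -0.027 and 0.027 m and z of syringe_mid in the frame of steel_tray between 0.007 and 0.015 m and angle between the y axis of syringe_mid and the y axis of steel_tray, either way round below 0.26 rad and x of steel_tray in the frame of syringe_mid above 0 m and x of tube_mid in the frame of lilac_tray between -0.056 and 0.056 m and y of tube_mid in the frame of lilac_tray between -0.06 and 0.06 m and z of tube_mid in the frame of lilac_tray between 0.006 and 0.018 m and angle between tube_mid's own y axis and vertical between 1.4508 and 1.6908 rad and linear speed of each of vial_a, vial_b, stain_bottle, syringe, tube below 0.02 m/s); the robot touches nothing.
It fails at once if the vial already stored is knocked over or shifted out of place (distance of stored_vial_mid from where it was at the start of the episode above 0.02 m or angle between stored_vial_mid's own z axis and vertical above 0.35 rad).
It fails at once if the syringe already stored is shifted out of place (distance of stored_syringe_mid from where it was at the start of the episode above 0.025 m).
It also fails if it takes over 141 s, if anything falls off the work surface, if the arm or the gripper's body presses on something with over 40 N, if the wrist force passes 120 N, or if a joint passes its speed limit or range.

ROBOT

A 6-joint arm with a two-finger parallel gripper is mounted at the origin on a cart in front of the work surface, level with it; the furniture and walls round the work are solid. World frame = base frame: x ahead of the robot, y to its left, z up, the work surface at z = 0. Lengths are in mm, angles in rad, forces in N, time in s.
With the tool pointing down it reaches from about 400 to 925 mm from the base axis. Payload 12.5 kg.
Tool frame: the origin (TCP) lies at the very end of the fingers, on their centre line; the grasp point (between the pads) lies grip_depth behind it (grip_depth is the distance from the TCP to the grasp point, in mm); z points along the fingers, y is the line along which they close (so a half turn about z gives the same grasp; the last joint's range is limited). The gripper opens to 95 mm and grips with 3 to 60 N. Pads are 20 mm wide; open, the fingers measure 119 mm over their backs; the gripper's body (75 mm by 180 mm) begins 59 mm behind the grasp point.
Start: joints at [-1.228, 0.491, 1.559, -0, 1.092, -0.106], TCP at [271.202, -563.113, 214.661] pointing down, gripper open.
Joint ranges: [-3.1, 3.1], [-0.84, 2.19], [0.05, 2.79], [-1.13, 4.28], [0.06, 2.93], [-2.69, 2.69]. Speed limits (rad/s): [2.22, 2.22, 2.79, 3.14, 3.14, 3.14].

INTERFACE

Orientations are given as [roll, pitch, yaw] about the fixed x, y, z axes, in that order (R = Rz(yaw) Ry(pitch) Rx(roll)).
In Python, from cell import state, read_camera, job_done, grip_depth gives the robot as it stands.
- The arm moves only by the tool drive_tool, never from a script. Its argument "targets" is a list of rows, each an object with "jaw": the opening, from 0 (shut) to 1 (fully open); "travel": the shift along the tool's x, y, z in m, a list of three; "twist": the turn about the tool's z in rad. In form: [{"jaw": jaw, "travel": [tx, ty, tz], "twist": twist}, ...]. A call has 1 to 8 rows; each row is the pose to reach, as a shift and turn from the pose commanded when the call began, along the tool's axes at that moment; what a row does not reach only later rows make up. A row lasts 1/12 s, in which the tool goes at most 41.7 mm and 7.16 degrees, less where a joint would pass 70% of its speed; a pose out of reach is approached as far as the arm can. A call with a gripper value outside its range is refused whole. The fingers move at their own pace and stop on an object; the grip force is fixed at half the most. Time passes only in rows, so rows that repeat a pose let the fingers close. It gives the time, the measured TCP pose, the force, the opening and the grip force at its end, in the units of the state.
- state(): the state, without advancing time (a new reading comes with each control period).
- read_camera(name): name is "side" or "top" or "wrist"; returns a dict with "frame" (384x512x3 uint8, red, green, blue), "fx", "fy", "cx", "cy" (pixels), "R" (3x3) and "t" (3): a world point X has camera coordinates R X + t. Camera axes: x right, y down, z forward; pixel columns grow to the right and rows downward; lengths in mm; the calibration is good to about 2 mm. A picture is of the moment at which its call begins. There is no depth.
- job_done(): hands the job in; it is judged then, once.
The state is a dict: "t": time; "joints": joint angles; "qvel": joint speeds; "tau": joint torques, N m; "eef_pos": TCP position; "tcp_rot": TCP orientation; "ft_force": force on the tool from outside, world axes, zero at the start; "moment": the same for the moment, N m; "opening": opening from 0.0 (shut) to 1.0 (fully open); "grip_force": force on a finger pad.
Only numpy, scipy, OpenCV 4.12 (cv2) and the standard library are available. Lean on these libraries where they do the work, as an engineer would, in place of code of your own. Each camera call takes 0.05 s, during which the arm holds its last target. There are 200 camera calls.

## Working session

There is one attempt and no reset: what is moved stays moved. The work goes in short steps, Python scripts to look and compute and a tool call to move; the robot and the scene stay as the last step left them, time stands still between calls to the robot, and variables do not carry over. Pictures are saved under pics/ and viewed, at most 14 in all, crops included, and the job is handed in when it is done.

Besides the shell and the picture viewer there is one more tool, called after "Request:" as name(argument=value, ...), one argument or row to a line, values as JSON. drive_tool: Moves the arm, as the interface text tells. Its arguments: {"type":"object","properties":{"targets":{"type":"array"}},"required":["targets"]}

```bash
mkdir -p pics; ls
python3 - <<'E'
from cell import state, read_camera, grip_depth
import cv2,numpy as np
print(grip_depth, state())
for n in ("top","side","wrist"):
    d=read_camera(n); cv2.imwrite(f"pics/{n}0.png",cv2.resize(d["frame"][:,:,::-1],(800,600),interpolation=cv2.INTER_CUBIC))
    print(n,d["fx"],d["fy"],d["cx"],d["cy"],np.round(d["R"],3).tolist(),np.round(d["t"],1).tolist())
E
```

```text
pics
18.8 {'t': 0.0, 'joints': array([-1.22761443e+00,  4.91578531e-01,  1.55947988e+00, -1.18723092e-05,
        1.09171147e+00, -1.05616983e-01]), 'qvel': array([-9.68177529e-05, -1.09505642e-03, -1.06057273e-03, -2.21169903e-04,
        6.91833765e-04, -6.29637739e-04]), 'tau': array([ 2.03284658e-04, -6.12642574e+01, -2.58183163e+01,  6.93791430e-02,
        4.82935016e-02, -7.18078900e-05]), 'eef_pos': array([ 271.09687492, -562.85321458,  214.03949001]), 'tcp_rot': array([-3.14042087e+00, -1.13633954e-04,  4.48804295e-01]), 'ft_force': array([-0.09612787, -0.23904574,  0.68261259]), 'moment': array([ 0.00663946, -0.02016532, -0.01298241]), 'grip_force': 0.0, 'opening': 0.9981010261387813}
top 383.9080355654081 383.9080355654081 253.09563979365103 187.93234173837746 [[-0.003, -1.0, 0.03], [-0.997, 0.001, -0.073], [0.073, -0.03, -0.997]] [17.5, 578.6, 1243.9]
side 466.6523938844093 466.6523938844093 257.8769590967689 190.97521506396157 [[-0.971, -0.238, 0.021], [-0.174, 0.645, -0.744], [0.163, -0.726, -0.668]] [559.9, 117.5, 1455.8]
wrist 345.4817778089402 345.4817778089402 252.65521043525126 191.34371431619027 [[0.433, -0.901, -0.002], [-0.873, -0.421, 0.246], [-0.223, -0.105, -0.969]] [-624.5, -29.1, 391.5]
```

View pics/top0.png

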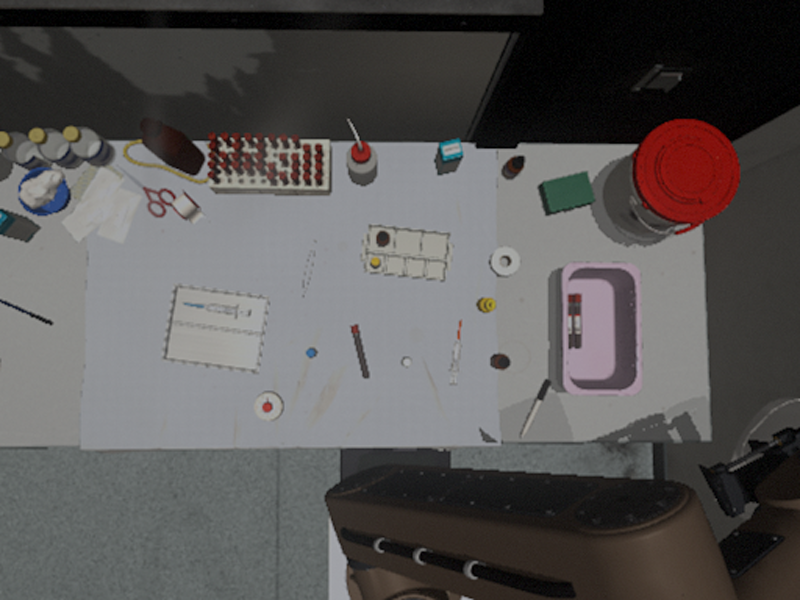

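View pics/side0.png

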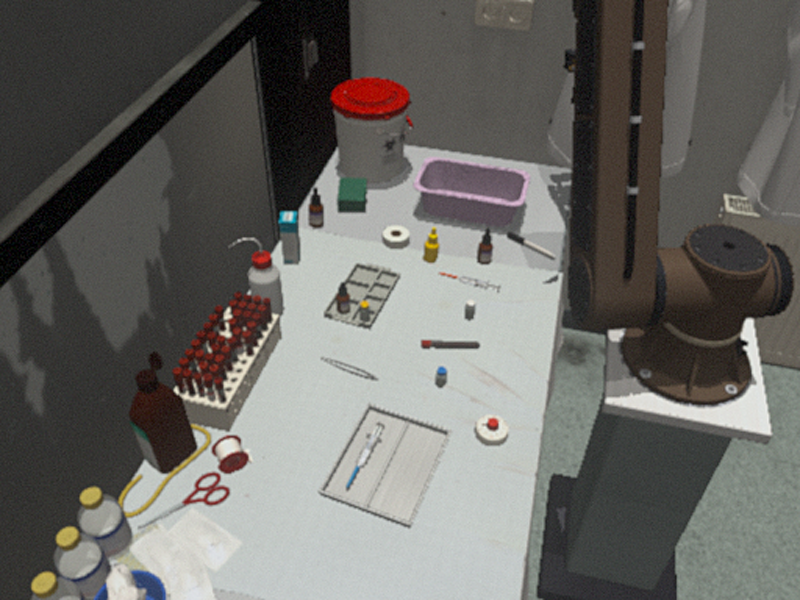

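Top view (800×600 px): blue vial (311,352), white vial (406,361), tube (360,352, stopper at top), loose syringe (456,352, red needle cap at top), stand (407,252), steel tray (217,328), lilac tray (602,328). Dark bottle candidates are the near one (501,361), the far one (513,166), and a yellow look-alike (487,305). The stored syringe's blue needle points left (+y).

```bash
cat > h.py <<'E'
from cell import state, read_camera, grip_depth
import cv2,numpy as np
def P(d): return np.array([[d["fx"],0,d["cx"]],[0,d["fy"],d["cy"]],[0,0,1]])@np.c_[d["R"],d["t"]]
def tri(da,pa,db,pb):   # native pixels
    X=cv2.triangulatePoints(P(da),P(db),np.float64(pa),np.float64(pb)); return X[:3,0]/X[3,0]
def onz(d,p,z):         # ray meets plane z
    R=np.array(d["R"]);t=np.array(d["t"]);c=-R.T@t
    r=R.T@np.array([(p[0]-d["cx"])/d["fx"],(p[1]-d["cy"])/d["fy"],1]); return c+r*(z-c[2])/r[2]
def proj(d,X):
    q=P(d)@np.r_[X,1]; return q[:2]/q[2]
s8=lambda p:(np.array(p)+.5)*.64-.5
def crop(d,name,x0,y0,w,h,k):
    cv2.imwrite(name,cv2.resize(d["frame"][y0:y0+h,x0:x0+w,::-1],None,fx=k,fy=k,interpolation=cv2.INTER_CUBIC))
def togo(x,y,z,yaw,s=None):  # travel in tool axes, twist, tool pointing down (roll pi)
    s=s or state(); p=s["eef_pos"]; w=s["tcp_rot"][2]
    d=np.array([x,y,z])-p; c,n=np.cos(w),np.sin(w)
    return np.round([(c*d[0]+n*d[1])/1e3,(n*d[0]-c*d[1])/1e3,-d[2]/1e3,(w-yaw+np.pi/2)%np.pi-np.pi/2],4)
E
python3 - <<'E'
from h import *
T=read_camera("top");S=read_camera("side")
L={"vial_a cap":((311,352),(441,371)),"vial_b cap":((406,361),(470,304)),"near bottle cap top":((499,362),(487,233)),"far bottle":((515,162),(317,193)),"yellow":((487,303),(433,232)),
"tube stopper end":((354,327),(422,344)),"tube other":((366,376),(479,345)),"syr needle":((460,322),(440,274)),"syr plunger":((454,383),(499,290)),
"stand NL":((364,226),(368,264)),"stand":((452,232),(400,267)),
"tray far left":((178,287),(322,490)),"far right":((269,291),(371,406)),"near left":((165,364),(410,524)),"near right":((263,371),(450,431)),
"lil near right top":((641,393),(524,206)),"lil near left":((562,393),(514,222)),"lil far left":((562,263),(416,186)),"lil far right":((641,263),(424,160))}
for k,(a,b) in L.items(): print(k,tri(T,s8(a),S,s8(b)).round(1), onz(T,s8(a),0).round(0)[:2])
crop(T,"pics/t1.png",100,130,320,150,2.5); crop(S,"pics/s1.png",200,100,160,240,2.5)
print(T["frame"].mean())
E
```

```text
vial_a cap [457.5 191.9  35.2] [457. 196.]
vial_b cap [437.3  -4.1  37.6] [437.  -6.]
near bottle cap top [ 435.8 -187.    88.2] [ 434. -205.]
far bottle [ 840.  -224.1   97. ] [ 870. -247.]
yellow [ 553.  -165.7   83.3] [ 560. -181.]
tube stopper end [511.2 104.9   7.6] [510. 105.]
tube other [403.4  78.8   7.5] [406.  79.]
syr needle [ 520.9 -121.     5.2] [ 520. -122.]
syr plunger [ 388.2 -108.    -0.8] [ 390. -108.]
stand NL [658.7  75.5 167.5] [727.  84.]
stand [ 656.2 -113.1   13.8] [ 715. -107.]
tray far left [596.8 476.1   6.9] [595. 478.]
far right [575.8 283.2   5.3] [587. 286.]
near left [439.1 500.    6.8] [433. 501.]
near right [417.3 296.7  -1.6] [417. 296.]
lil near right top [ 369.  -535.8  -60.7] [ 367. -510.]
lil near left [ 379.6 -328.9   29.5] [ 368. -339.]
lil far left [ 629.2 -316.5   95.3] [ 647. -345.]
lil far right [ 641.7 -491.4   61.3] [ 647. -519.]
87.28911675347223
```

View pics/t1.png

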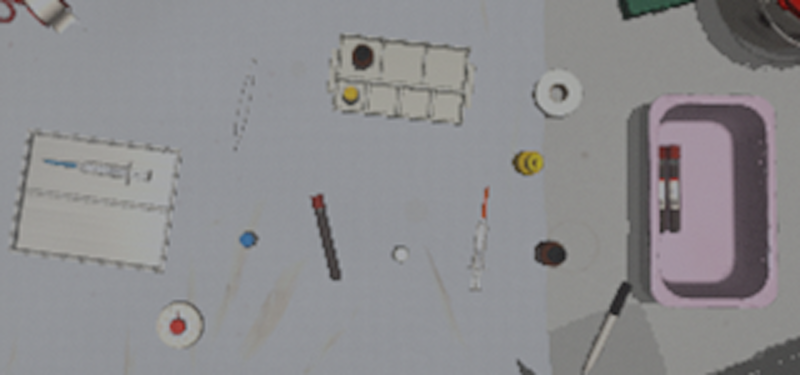

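View pics/s1.png

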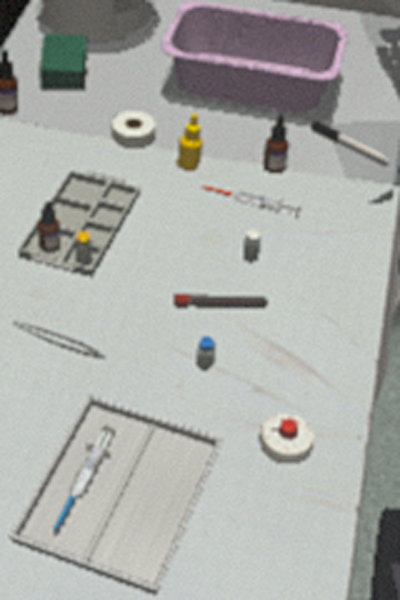

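Crops: steel tray and stand corners are readable in both. The near amber bottle, (550,253) in the top crop, is the 90 mm one. The yellow bottle (530,163) and the far dark one are look-alikes. Next I fit the holders.

Run:
```python
from h import *
T=read_camera("top");S=read_camera("side")
ct=lambda p:(np.array(p)+.5)/2.5-.5+[100,130]
cs=lambda p:(np.array(p)+.5)/2.5-.5+[200,100]
D={"steel":([(33,131),(180,150),(163,271),(13,248)],[(13,540),(95,400),(218,440),(157,592)],14),
"stand":([(341,35),(469,47),(461,124),(334,108)],[(20,254),(72,172),(140,190),(93,274)],16),
"lilac":([(648,95),(777,97),(777,307),(651,307)],[(164,48),(178,2),(348,25),(334,75)],83)}
for k,(a,b,z) in D.items():
    A=np.array([onz(T,ct(p),z) for p in a]);B=np.array([onz(S,cs(p),z) for p in b])
    X=np.array([tri(T,ct(p),S,cs(q)) for p,q in zip(a,b)])
    for n,Q in (("top",A),("side",B),("tri",X)):
        e=(Q[1]-Q[0]+Q[2]-Q[3])[:2]; f=(Q[0]-Q[3]+Q[1]-Q[2])[:2]
        print(k,n,Q.mean(0).round(0),"yaw by left-right",np.degrees(np.arctan2(e[0],-e[1])).round(1),"len",np.linalg.norm(e).round()/2,"far-near yaw",np.degrees(np.arctan2(f[1],f[0])).round(1),np.linalg.norm(f).round()/2)
print("far end syringe stored",[onz(T,ct(p),11).round() for p in((45,160),(152,176))])
print("stored vial",onz(T,ct((350,95)),48).round(), "vialb",onz(T,ct((401,254)),44).round(),"viala",onz(T,ct((248,239)),44).round())
```

```text
steel top [508. 391.  14.] yaw by left-right -8.2 len 195.0 far-near yaw -7.7 157.0
steel side [505. 399.  14.] yaw by left-right -7.7 len 200.0 far-near yaw -7.7 152.5
steel tri [508. 393.   5.] yaw by left-right -8.2 len 198.0 far-near yaw -7.9 156.0
stand top [669.  -8.  16.] yaw by left-right -6.2 len 171.0 far-near yaw -5.9 101.0
stand side [664.  -0.  16.] yaw by left-right -5.6 len 178.0 far-near yaw -6.9 101.5
stand tri [668.  -8.   8.] yaw by left-right -6.6 len 171.5 far-near yaw -5.9 101.5
lilac top [ 504. -398.   83.] yaw by left-right -0.6 len 162.5 far-near yaw -1.2 265.5
lilac side [ 505. -402.   83.] yaw by left-right 0.8 len 138.0 far-near yaw 0.3 262.0
lilac tri [ 505. -397.   87.] yaw by left-right 1.2 len 169.0 far-near yaw -1.9 263.5
far end syringe stored [array([561., 461.,  11.]), array([540., 321.,  11.])]
stored vial [642.  60.  48.] vialb [437.  -5.  44.] viala [457. 191.  44.]
```

Run:
```python
from h import *
print(togo(437,-5,180,-.108))
```

```text
[ 0.3915 -0.4309  0.0345  0.5568]
```

Request:
drive_tool(
  targets=[
    {"jaw": 1, "travel": [0.2, -0.22, 0], "twist": 0.557},
    {"jaw": 1, "travel": [0.2, -0.22, 0], "twist": 0.557},
    {"jaw": 1, "travel": [0.2, -0.22, 0], "twist": 0.557},
    {"jaw": 1, "travel": [0.2, -0.22, 0], "twist": 0.557},
    {"jaw": 1, "travel": [0.2, -0.22, 0], "twist": 0.557},
    {"jaw": 1, "travel": [0.2, -0.22, 0], "twist": 0.557},
    {"jaw": 1, "travel": [0.2, -0.22, 0], "twist": 0.557},
    {"jaw": 1, "travel": [0.2, -0.22, 0], "twist": 0.557},
  ],
)

```text
t: 1.02
eef_pos: [356.3, -273.2, 214.9]
tcp_rot: [-3.14, 0.0, -0.105]
ft_force: [0.6, -0.4, 1.7]
opening: 0.999
grip_force: 0.0
```

Run:
```python
from h import *
print(togo(437,-5,180,-.108), state()["eef_pos"],state()["tcp_rot"],state()["joints"])
```

```text
[ 0.052  -0.2752  0.0349  0.0026] [ 356.29647558 -273.17350888  214.86106478] [-3.14041299e+00  3.63524472e-04 -1.05418749e-01] [-8.01830530e-01  2.41279142e-01  1.96872032e+00  8.36401049e-04
  9.32628954e-01  8.73886147e-01]
```

Request:
drive_tool(
  targets=[
    {"jaw": 1, "travel": [0.052, -0.275, 0.035], "twist": 0.003},
    {"jaw": 1, "travel": [0.052, -0.275, 0.035], "twist": 0.003},
    {"jaw": 1, "travel": [0.052, -0.275, 0.035], "twist": 0.003},
    {"jaw": 1, "travel": [0.052, -0.275, 0.035], "twist": 0.003},
    {"jaw": 1, "travel": [0.052, -0.275, 0.035], "twist": 0.003},
    {"jaw": 0.6, "travel": [0.052, -0.275, 0.035], "twist": 0.003},
    {"jaw": 0.6, "travel": [0.052, -0.275, 0.035], "twist": 0.003},
    {"jaw": 0.6, "travel": [0.052, -0.275, 0.035], "twist": 0.003},
  ],
)

```text
t: 1.68
eef_pos: [438.2, -6.5, 179.1]
tcp_rot: [-3.141, 0.0, -0.107]
ft_force: [-0.1, -0.5, 0.4]
opening: 0.845
grip_force: 0.0
```

Run:
```python
from h import *
print(togo(437,-5,180,-.108), state()["eef_pos"])
d=read_camera("wrist"); crop(d,"pics/w1.png",0,0,512,384,1.5625)
for X in [(437,-5,44),(437,-5,0),(457,92,9),(455,-114,8),(437,-5,180)]: print(X,((proj(d,X)+.5)/.64-.5).round())
np.save("w1.npy",d,allow_pickle=True)
```

```text
[-0.0014 -0.0013 -0.0009  0.001 ] [438.21033566  -6.46398674 179.14812553]
(437, -5, 44) [392. 285.]
(437, -5, 0) [392. 270.]
(457, 92, 9) [238. 259.]
(455, -114, 8) [561. 227.]
(437, -5, 180) [389. 375.]
```

View pics/w1.png

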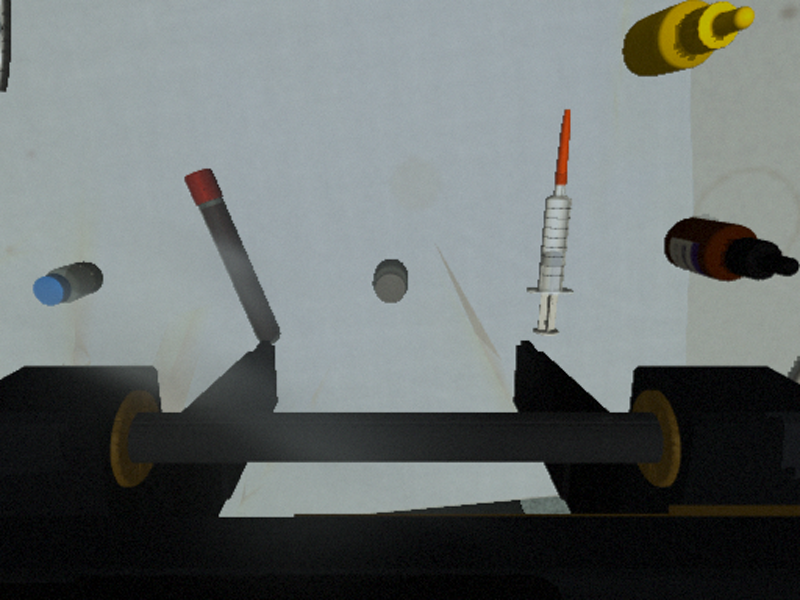

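Wrist view: white vial top at (391,290), blue vial top (49,291), tube from (200,172) to (266,338), syringe from needle (568,110) to plunger (545,332), amber bottle tip (787,266). I refine each against the top view.

Run:
```python
from h import *
W=np.load("w1.npy",allow_pickle=True).item();T=read_camera("top")
ct=lambda p:(np.array(p)+.5)/2.5-.5+[100,130]
for n,w,t,z in [("vb",(391,290),(401,254),44),("va",(49,291),(248,239),44),("bot tip",(787,266),(546,253),90),("tube stop",(200,172),(316,196),9),("tube end",(266,338),(337,278),9),("needle",(568,110),(487,188),6),("plunger",(545,332),(475,289),8),("flange",(551,291),(478,265),8)]:
    print(n,onz(W,s8(w),z).round(1),tri(W,s8(w),T,ct(t)).round(1))
print(togo(437,-5,16,-.108))
```

```text
vb [434.2  -4.2  44. ] [437.9  -4.5  59.4]
va [454.9 194.3  44. ] [456.8 189.9  50.5]
bot tip [ 436.2 -199.7   90. ] [ 442.4 -177.7  120.2]
tube stop [512.7 105.7   9. ] [512.7 105.5   9.7]
tube end [402.3  83.2   9. ] [406.6  77.9  25.4]
needle [ 524.8 -121.3    6. ] [ 523.9 -122.1    4.2]
plunger [ 386.3 -101.5    8. ] [ 389.3 -102.    14. ]
flange [ 413.9 -106.5    8. ] [ 420.7 -104.    26.9]
[-0.001  -0.0045  0.1635 -0.0003]
```

Request:
drive_tool(
  targets=[
    {"jaw": 0.6, "travel": [-0.003, -0.005, 0.04], "twist": 0},
    {"jaw": 0.6, "travel": [-0.003, -0.005, 0.08], "twist": 0},
    {"jaw": 0.6, "travel": [-0.003, -0.005, 0.12], "twist": 0},
    {"jaw": 0.6, "travel": [-0.003, -0.005, 0.15], "twist": 0},
    {"jaw": 0.6, "travel": [-0.003, -0.005, 0.163], "twist": 0},
    {"jaw": 0.6, "travel": [-0.003, -0.005, 0.163], "twist": 0},
    {"jaw": 0, "travel": [-0.003, -0.005, 0.163], "twist": 0},
    {"jaw": 0, "travel": [-0.003, -0.005, 0.163], "twist": 0},
  ],
)

```text
t: 2.45
eef_pos: [435.5, -5.9, 17.6]
tcp_rot: [3.141, -0.001, -0.112]
ft_force: [0.9, 0.4, 0.0]
opening: 0.507
grip_force: 0.0
```

Request:
drive_tool(
  targets=[
    {"jaw": 0, "travel": [0, 0, 0], "twist": 0},
    {"jaw": 0, "travel": [0, 0, 0], "twist": 0},
    {"jaw": 0, "travel": [0, 0, 0], "twist": 0},
    {"jaw": 0, "travel": [0, 0, 0], "twist": 0},
    {"jaw": 0, "travel": [0, 0, 0], "twist": 0},
    {"jaw": 0, "travel": [0, 0, 0], "twist": 0},
  ],
)

```text
t: 2.95
eef_pos: [435.3, -5.1, 17.0]
tcp_rot: [3.141, -0.001, -0.111]
ft_force: [0.2, -1.5, 7.3]
opening: 0.214
grip_force: 29.9
```

Request:
drive_tool(
  targets=[
    {"jaw": 0, "travel": [0, 0, -0.04], "twist": 0},
    {"jaw": 0, "travel": [0.02, 0.0, -0.08], "twist": 0},
    {"jaw": 0, "travel": [0.05, 0.01, -0.1], "twist": 0},
    {"jaw": 0, "travel": [0.09, 0.02, -0.1], "twist": 0},
    {"jaw": 0, "travel": [0.13, 0.03, -0.1], "twist": 0},
    {"jaw": 0, "travel": [0.165, 0.04, -0.1], "twist": 0},
    {"jaw": 0, "travel": [0.18, 0.043, -0.1], "twist": 0},
    {"jaw": 0, "travel": [0.18, 0.043, -0.1], "twist": 0},
  ],
)

```text
t: 3.62
eef_pos: [611.5, -68.9, 116.1]
tcp_rot: [3.141, -0.001, -0.112]
ft_force: [0.3, 0.9, -0.5]
opening: 0.221
grip_force: 29.9
```

Run:
```python
from h import *
d=read_camera("wrist"); crop(d,"pics/w2.png",0,0,512,384,1.5625)
s=state(); print(s["eef_pos"],s["tcp_rot"],s["opening"])
phi=-.108; R=np.array([[np.cos(phi),-np.sin(phi)],[np.sin(phi),np.cos(phi)]])
for lx,ly in [(-29.75,-65.25),(-29.75,-21.75),(-29.75,21.75),(-52.5,-88),(52.5,-88),(52.5,88),(-52.5,88)]:
    X=np.r_[R@[lx,ly]+[666,-7],16]; print(lx,ly,X.round(),((proj(d,X)+.5)/.64-.5).round())
np.save("w2.npy",d,allow_pickle=True)
```

```text
[609.32298206 -68.05380329 115.84535267] [-3.14156730e+00  7.78306584e-04 -1.11614351e-01] 0.22080631653437122
-29.75 -65.25 [629. -69.  16.] [389. 264.]
-29.75 -21.75 [634. -25.  16.] [304. 264.]
-29.75 21.75 [639.  18.  16.] [219. 265.]
-52.5 -88 [604. -89.  16.] [433. 307.]
52.5 -88 [ 709. -100.   16.] [436.  92.]
52.5 88 [728.  75.  16.] [64. 94.]
-52.5 88 [623.  86.  16.] [ 95. 308.]
```

View pics/w2.png

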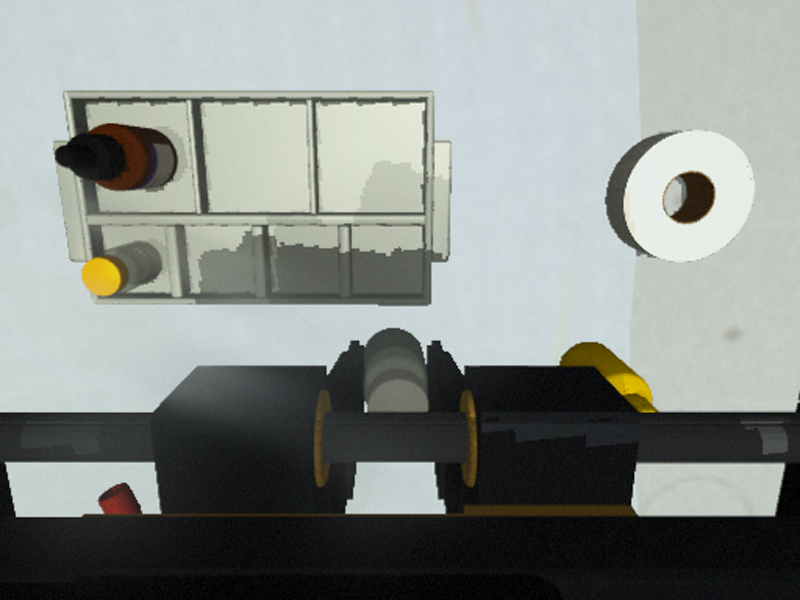

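Wrist view: stand corners at (65,92), (433,92), (430,304) and (95,304) match the prediction within 4 px, and the vial is held upright. Placing it in the end small cell.

Run:
```python
from h import *
print(togo(630,-68.5,22,-.108))
```

```text
[ 0.0206 -0.0019  0.0938 -0.0036]
```

Request:
drive_tool(
  targets=[
    {"jaw": 0, "travel": [0.021, -0.002, 0], "twist": -0.003},
    {"jaw": 0, "travel": [0.021, -0.002, 0.03], "twist": -0.003},
    {"jaw": 0, "travel": [0.021, -0.002, 0.06], "twist": -0.003},
    {"jaw": 0, "travel": [0.021, -0.002, 0.085], "twist": -0.003},
    {"jaw": 0, "travel": [0.021, -0.002, 0.094], "twist": -0.003},
    {"jaw": 0, "travel": [0.021, -0.002, 0.094], "twist": -0.003},
    {"jaw": 0, "travel": [0.021, -0.002, 0.094], "twist": -0.003},
    {"jaw": 0.35, "travel": [0.021, -0.002, 0.094], "twist": -0.003},
  ],
)

```text
t: 4.33
eef_pos: [629.9, -67.9, 23.5]
tcp_rot: [3.141, -0.0, -0.108]
ft_force: [0.3, 0.0, 0.9]
opening: 0.252
grip_force: 0.0
```

Request:
drive_tool(
  targets=[
    {"jaw": 0.4, "travel": [0, 0, 0], "twist": 0},
    {"jaw": 0.4, "travel": [0, 0, 0], "twist": 0},
    {"jaw": 0.4, "travel": [0, 0, -0.02], "twist": 0},
    {"jaw": 0.4, "travel": [0, 0, -0.06], "twist": 0},
    {"jaw": 0.4, "travel": [0, 0, -0.1], "twist": 0},
    {"jaw": 0.6, "travel": [-0.03, -0.03, -0.12], "twist": -0.1},
    {"jaw": 0.6, "travel": [-0.06, -0.06, -0.12], "twist": -0.1},
    {"jaw": 0.6, "travel": [-0.08, -0.09, -0.12], "twist": -0.1},
  ],
)

```text
t: 5.0
eef_pos: [559.2, 30.2, 144.5]
tcp_rot: [3.141, -0.003, -0.01]
ft_force: [1.7, 0.3, 0.3]
opening: 0.553
grip_force: 0.0
```

Run:
```python
from h import *
d=read_camera("wrist"); np.save("w3.npy",d,allow_pickle=True)
s=state(); print(s["eef_pos"],s["tcp_rot"],s["opening"])
crop(d,"pics/w3.png",0,0,512,384,1)
print(togo(455.5,193,120,-.108))
```

```text
[555.27600458  35.76589474 143.88479648] [-3.14051081e+00  1.04683900e-03 -7.01835194e-03] 0.5727946433540207
[-0.1009 -0.1565  0.0239  0.101 ]
```

View pics/w3.png

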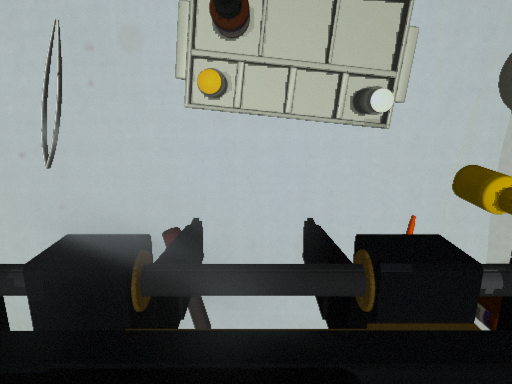

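White vial stands in the right-hand small cell, its cap at (378,100). Next is the blue vial.

Request:
drive_tool(
  targets=[
    {"jaw": 0.6, "travel": [-0.101, -0.157, 0.024], "twist": 0.1},
    {"jaw": 0.6, "travel": [-0.101, -0.157, 0.024], "twist": 0.1},
    {"jaw": 0.6, "travel": [-0.101, -0.157, 0.024], "twist": 0.1},
    {"jaw": 0.6, "travel": [-0.101, -0.157, 0.024], "twist": 0.1},
    {"jaw": 0.6, "travel": [-0.101, -0.157, 0.024], "twist": 0.1},
    {"jaw": 0.6, "travel": [-0.101, -0.157, 0.024], "twist": 0.1},
    {"jaw": 0.6, "travel": [-0.101, -0.157, 0.024], "twist": 0.1},
    {"jaw": 0.6, "travel": [-0.101, -0.157, 0.024], "twist": 0.1},
  ],
)

```text
t: 5.72
eef_pos: [461.2, 187.6, 119.0]
tcp_rot: [-3.141, -0.001, -0.108]
ft_force: [0.4, 0.4, 0.9]
opening: 0.598
grip_force: 0.0
```

Run:
```python
from h import *
d=read_camera("wrist"); f=d["frame"].astype(int)
m=((f[:,:,2]>f[:,:,0]+70)).astype(np.uint8)
n,l,st,c=cv2.connectedComponentsWithStats(m)
for i in range(1,n):
    if st[i,4]>60: print(st[i],c[i],onz(d,c[i],43))
print(togo(455.5,192,16,-.108))
```

```text
[-0.0063 -0.0041  0.1029 -0.0009]
```

Run:
```python
from h import *
d=read_camera("wrist"); f=d["frame"].astype(int); print((f[:,:,2]-f[:,:,0]).max(), proj(d,(455.5,192,44)))
m=((f[:,:,2]>f[:,:,0]+35)).astype(np.uint8)
n,l,st,c=cv2.connectedComponentsWithStats(m)
for i in range(1,n):
    if st[i,4]>60: print(st[i],c[i],onz(d,c[i],43))
crop(d,"pics/w4.png",0,0,512,384,1); print(togo(455.5,192,16,-.108))
```

```text
45 [246.17809403 206.97632952]
[232 197  22  22 374] [242.5       207.2540107] [455.28507164 194.80722948  43.        ]
[-0.0064 -0.0043  0.1028 -0.0015]
```

View pics/w4.png

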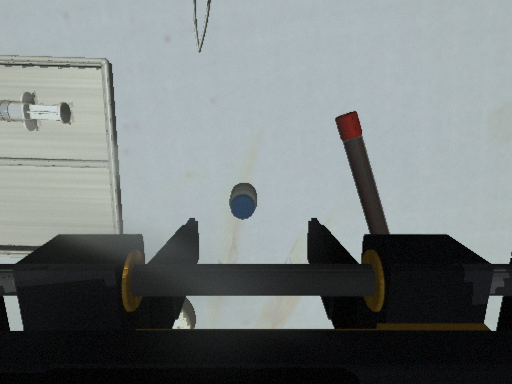

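Blue vial cap at (243,207), giving (455,194.5), midway between the fingers.

Request:
drive_tool(
  targets=[
    {"jaw": 0.6, "travel": [-0.006, -0.007, 0.03], "twist": 0},
    {"jaw": 0.6, "travel": [-0.006, -0.007, 0.07], "twist": 0},
    {"jaw": 0.6, "travel": [-0.006, -0.007, 0.095], "twist": 0},
    {"jaw": 0.6, "travel": [-0.006, -0.007, 0.102], "twist": 0},
    {"jaw": 0, "travel": [-0.006, -0.007, 0.102], "twist": 0},
    {"jaw": 0, "travel": [-0.006, -0.007, 0.102], "twist": 0},
    {"jaw": 0, "travel": [-0.006, -0.007, 0.102], "twist": 0},
    {"jaw": 0, "travel": [-0.006, -0.007, 0.102], "twist": 0},
  ],
)

```text
t: 6.48
eef_pos: [456.2, 195.5, 18.1]
tcp_rot: [-3.141, -0.002, -0.109]
ft_force: [-1.2, 0.6, -0.0]
opening: 0.377
grip_force: 0.0
```

Request:
drive_tool(
  targets=[
    {"jaw": 0, "travel": [0, 0, 0], "twist": 0},
    {"jaw": 0, "travel": [0, 0, 0], "twist": 0},
    {"jaw": 0, "travel": [0, 0, 0], "twist": 0},
    {"jaw": 0, "travel": [0, 0, 0], "twist": 0},
    {"jaw": 0, "travel": [0, 0, -0.03], "twist": 0},
    {"jaw": 0, "travel": [0, 0, -0.07], "twist": 0},
    {"jaw": 0, "travel": [0, 0, -0.1], "twist": 0},
    {"jaw": 0, "travel": [0, 0, -0.1], "twist": 0},
  ],
)

```text
t: 7.15
eef_pos: [457.3, 196.1, 121.7]
tcp_rot: [-3.139, -0.007, -0.108]
ft_force: [0.4, 0.9, 0.4]
opening: 0.217
grip_force: 30.0
```

Run:
```python
from h import *
print(togo(634.5,-25,116,-.108))
```

```text
[2.000e-01 2.008e-01 5.700e-03 1.000e-04]
```

Request:
drive_tool(
  targets=[
    {"jaw": 0, "travel": [0.2, 0.2, 0], "twist": 0},
    {"jaw": 0, "travel": [0.2, 0.2, 0], "twist": 0},
    {"jaw": 0, "travel": [0.2, 0.2, 0], "twist": 0},
    {"jaw": 0, "travel": [0.2, 0.2, 0], "twist": 0},
    {"jaw": 0, "travel": [0.2, 0.2, 0], "twist": 0},
    {"jaw": 0, "travel": [0.2, 0.2, 0], "twist": 0},
    {"jaw": 0, "travel": [0.2, 0.2, 0], "twist": 0},
    {"jaw": 0, "travel": [0.2, 0.2, 0], "twist": 0},
  ],
)

```text
t: 7.82
eef_pos: [635.6, -29.7, 115.9]
tcp_rot: [3.141, -0.002, -0.112]
ft_force: [-0.2, -0.1, -0.6]
opening: 0.217
grip_force: 30.0
```

Run:
```python
from h import *
print(togo(634.5,-25,22.5,-.108))
```

```text
[-0.0016 -0.0046  0.0934 -0.004 ]
```

Request:
drive_tool(
  targets=[
    {"jaw": 0, "travel": [0, -0.003, 0.03], "twist": 0},
    {"jaw": 0, "travel": [0, -0.003, 0.05], "twist": 0},
    {"jaw": 0, "travel": [0, -0.003, 0.05], "twist": 0},
    {"jaw": 0, "travel": [0, -0.003, 0.05], "twist": 0},
  ],
)

```text
t: 8.15
eef_pos: [632.3, -21.8, 65.9]
tcp_rot: [3.142, 0.002, -0.108]
ft_force: [0.3, -0.5, 0.9]
opening: 0.217
grip_force: 30.0
```

Run:
```python
from h import *
print(togo(634.5,-25,22.5,-.108))
```

```text
[ 0.0025  0.003   0.0434 -0.    ]
```

Request:
drive_tool(
  targets=[
    {"jaw": 0, "travel": [0.001, 0.002, 0.01], "twist": 0},
    {"jaw": 0, "travel": [0.001, 0.002, 0.03], "twist": 0},
    {"jaw": 0, "travel": [0.001, 0.002, 0.042], "twist": 0},
    {"jaw": 0, "travel": [0.001, 0.002, 0.043], "twist": 0},
    {"jaw": 0, "travel": [0.001, 0.002, 0.043], "twist": 0},
    {"jaw": 0.35, "travel": [0.001, 0.002, 0.043], "twist": 0},
    {"jaw": 0.35, "travel": [0.001, 0.002, 0.043], "twist": 0},
    {"jaw": 0.35, "travel": [0.001, 0.002, 0.043], "twist": 0},
  ],
)

```text
t: 8.82
eef_pos: [634.2, -24.1, 24.5]
tcp_rot: [3.141, -0.001, -0.108]
ft_force: [-0.2, -0.6, 0.8]
opening: 0.333
grip_force: 0.0
```

Run:
```python
from h import *
print(state()["eef_pos"],togo(436,-190,150,-.108))
```

```text
[634.15856843 -24.12916284  24.53704113] [-1.791e-01  1.863e-01 -1.255e-01 -1.000e-04]
```

Request:
drive_tool(
  targets=[
    {"jaw": 0.35, "travel": [0, 0, -0.03], "twist": 0},
    {"jaw": 0.35, "travel": [0, 0, -0.07], "twist": 0},
    {"jaw": 0.35, "travel": [-0.02, 0.02, -0.11], "twist": 0},
    {"jaw": 0.8, "travel": [-0.05, 0.05, -0.145], "twist": 0},
    {"jaw": 0.8, "travel": [-0.08, 0.08, -0.145], "twist": 0},
    {"jaw": 0.8, "travel": [-0.11, 0.11, -0.145], "twist": 0},
    {"jaw": 0.8, "travel": [-0.14, 0.14, -0.145], "twist": 0},
    {"jaw": 0.8, "travel": [-0.17, 0.17, -0.145], "twist": 0},
  ],
)

```text
t: 9.48
eef_pos: [460.2, -163.2, 169.6]
tcp_rot: [3.141, -0.002, -0.107]
ft_force: [0.4, -0.7, -0.7]
opening: 0.644
grip_force: 0.0
```

Request:
drive_tool(
  targets=[
    {"jaw": 0.8, "travel": [-0.01, 0.016, 0], "twist": 0},
    {"jaw": 0.8, "travel": [-0.01, 0.016, 0], "twist": 0},
    {"jaw": 0.8, "travel": [-0.01, 0.016, 0], "twist": 0},
  ],
)

```text
t: 9.73
eef_pos: [449.7, -178.1, 169.3]
tcp_rot: [3.141, -0.001, -0.111]
ft_force: [0.8, -0.2, -0.8]
opening: 0.794
grip_force: 0.0
```

Run:
```python
from h import *
d=read_camera("wrist"); np.save("w5.npy",d,allow_pickle=True)
print(togo(436,-190,20,-.108),state()["eef_pos"])
for X in [(436,-190,90),(436,-190,0)]: print(proj(d,X))
crop(d,"pics/w5.png",0,0,512,384,1.5)
```

```text
[-0.0128  0.014   0.1491 -0.0012] [ 450.26823395 -177.50663038  169.08197213]
[269.28243824 212.96234868]
[265.17462652 185.70750244]
```

View pics/w5.png

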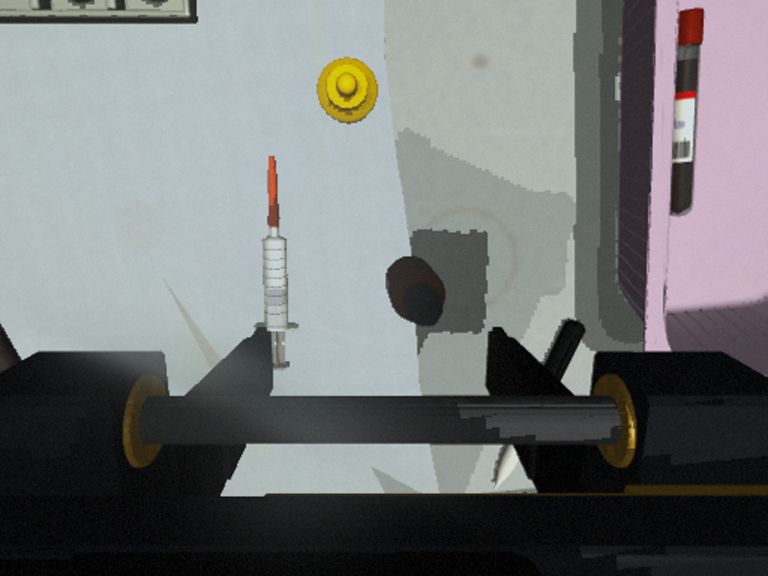

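Bottle cap at (424,304) and body at (405,280). I compute its centre and the pen's clearance.

Run:
```python
from h import *
d=np.load("w5.npy",allow_pickle=True).item()
q=lambda p:(np.array(p)+.5)/1.5-.5
for z in (70,80,90): print("cap",z,onz(d,q((424,304)),z).round(1))
for z in (0,10,55): print("body left edge",z,onz(d,q((386,280)),z).round(1),"top edge",onz(d,q((408,256)),z).round(1))
print("pen",[onz(d,q(p),5).round() for p in((573,322),(548,380))])
print("needle",onz(d,q((272,156)),6).round(1),"plunger",onz(d,q((281,368)),8).round(1),"barrel mid",onz(d,q((275,285)),8).round(1), "barrel far", onz(d,q((275,240)),8).round(1))
```

```text
cap 70 [ 437.2 -201.9   70. ]
cap 80 [ 440.2 -201.3   80. ]
cap 90 [ 443.1 -200.7   90. ]
body left edge 0 [ 436.1 -181.9    0. ] top edge [ 450.8 -198.2    0. ]
body left edge 10 [ 438.5 -182.    10. ] top edge [ 452.8 -197.9   10. ]
body left edge 55 [ 449.2 -182.6   55. ] top edge [ 461.6 -196.3   55. ]
pen [array([ 394., -305.,    5.]), array([ 353., -287.,    5.])]
needle [ 524.7 -119.6    6. ] plunger [ 384.  -103.4    8. ] barrel mid [ 442.7 -108.7    8. ] barrel far [ 472.4 -113.5    8. ]
```

Request:
drive_tool(
  targets=[
    {"jaw": 0.65, "travel": [-0.012, 0.0235, 0], "twist": 0},
    {"jaw": 0.65, "travel": [-0.012, 0.0235, 0.02], "twist": 0},
    {"jaw": 0.65, "travel": [-0.012, 0.0235, 0.055], "twist": 0},
    {"jaw": 0.65, "travel": [-0.012, 0.0235, 0.09], "twist": 0},
    {"jaw": 0.65, "travel": [-0.012, 0.0235, 0.125], "twist": 0},
    {"jaw": 0.65, "travel": [-0.012, 0.0235, 0.147], "twist": 0},
    {"jaw": 0.65, "travel": [-0.012, 0.0235, 0.147], "twist": 0},
    {"jaw": 0, "travel": [-0.012, 0.0235, 0.147], "twist": 0},
  ],
)

```text
t: 10.45
eef_pos: [435.9, -198.6, 21.0]
tcp_rot: [-3.141, 0.002, -0.107]
ft_force: [0.6, 0.5, 0.2]
opening: 0.621
grip_force: 0.0
```

Request:
drive_tool(
  targets=[
    {"jaw": 0, "travel": [0, 0, 0], "twist": 0},
    {"jaw": 0, "travel": [0, 0, 0], "twist": 0},
    {"jaw": 0, "travel": [0, 0, 0], "twist": 0},
    {"jaw": 0, "travel": [0, 0, 0], "twist": 0},
    {"jaw": 0, "travel": [0, 0, 0], "twist": 0},
    {"jaw": 0, "travel": [0, 0, 0], "twist": 0},
  ],
)

```text
t: 10.95
eef_pos: [436.0, -199.5, 22.6]
tcp_rot: [3.141, -0.002, -0.108]
ft_force: [0.2, 2.9, 9.3]
opening: 0.341
grip_force: 29.9
```

Request:
drive_tool(
  targets=[
    {"jaw": 0, "travel": [0, 0, -0.03], "twist": 0},
    {"jaw": 0, "travel": [0, 0, -0.07], "twist": 0},
    {"jaw": 0, "travel": [0, 0, -0.11], "twist": 0},
    {"jaw": 0, "travel": [0.02, -0.02, -0.13], "twist": 0},
    {"jaw": 0, "travel": [0.05, -0.05, -0.13], "twist": 0},
    {"jaw": 0, "travel": [0.08, -0.08, -0.13], "twist": 0},
    {"jaw": 0, "travel": [0.11, -0.1, -0.13], "twist": 0},
    {"jaw": 0, "travel": [0.14, -0.11, -0.13], "twist": 0},
  ],
)

```text
t: 11.62
eef_pos: [588.0, -102.5, 152.5]
tcp_rot: [-3.142, -0.001, -0.107]
ft_force: [-0.3, -0.1, -0.7]
opening: 0.338
grip_force: 29.6
```

Run:
```python
from h import *
print(togo(682.2,-65.5,150,-.108))
```

```text
[ 0.0898 -0.0468  0.0025  0.0014]
```

Request:
drive_tool(
  targets=[
    {"jaw": 0, "travel": [0.03, -0.02, 0.002], "twist": 0},
    {"jaw": 0, "travel": [0.06, -0.04, 0.002], "twist": 0},
    {"jaw": 0, "travel": [0.089, -0.047, 0.002], "twist": 0},
    {"jaw": 0, "travel": [0.089, -0.047, 0.03], "twist": 0},
    {"jaw": 0, "travel": [0.089, -0.047, 0.06], "twist": 0},
    {"jaw": 0, "travel": [0.089, -0.047, 0.08], "twist": 0},
    {"jaw": 0, "travel": [0.089, -0.047, 0.08], "twist": 0},
    {"jaw": 0, "travel": [0.089, -0.047, 0.08], "twist": 0},
  ],
)

```text
t: 12.28
eef_pos: [679.8, -68.0, 71.4]
tcp_rot: [-3.142, 0.001, -0.108]
ft_force: [1.2, -0.6, 0.0]
opening: 0.342
grip_force: 29.6
```

Run:
```python
from h import *
print(togo(682.2,-65.5,28,-.108),state()["eef_pos"])
```

```text
[ 0.0021 -0.0028  0.0434 -0.0003] [679.80608477 -68.02821896  71.4004644 ]
```

Request:
drive_tool(
  targets=[
    {"jaw": 0, "travel": [0.002, -0.003, 0.015], "twist": 0},
    {"jaw": 0, "travel": [0.002, -0.003, 0.035], "twist": 0},
    {"jaw": 0, "travel": [0.002, -0.003, 0.043], "twist": 0},
    {"jaw": 0, "travel": [0.002, -0.003, 0.043], "twist": 0},
    {"jaw": 0, "travel": [0.002, -0.003, 0.043], "twist": 0},
    {"jaw": 0.48, "travel": [0.002, -0.003, 0.043], "twist": 0},
    {"jaw": 0.48, "travel": [0.002, -0.003, 0.043], "twist": 0},
    {"jaw": 0.48, "travel": [0.002, -0.003, 0.043], "twist": 0},
  ],
)

```text
t: 12.95
eef_pos: [682.8, -65.4, 29.4]
tcp_rot: [3.141, -0.001, -0.108]
ft_force: [0.3, -0.9, -0.9]
opening: 0.465
grip_force: 0.0
```

Request:
drive_tool(
  targets=[
    {"jaw": 0.48, "travel": [0, 0, -0.02], "twist": 0},
    {"jaw": 0.48, "travel": [0, 0, -0.05], "twist": 0},
    {"jaw": 0.48, "travel": [0, 0, -0.09], "twist": 0},
    {"jaw": 0.48, "travel": [0, 0, -0.12], "twist": 0},
    {"jaw": 0.48, "travel": [-0.03, 0, -0.15], "twist": 0},
    {"jaw": 0.48, "travel": [-0.07, 0, -0.15], "twist": 0},
    {"jaw": 0.48, "travel": [-0.11, 0, -0.15], "twist": 0},
    {"jaw": 0.48, "travel": [-0.15, 0.02, -0.15], "twist": 0},
  ],
)

```text
t: 13.62
eef_pos: [532.1, -66.0, 179.4]
tcp_rot: [-3.142, -0.001, -0.106]
ft_force: [0.2, -0.4, 0.3]
opening: 0.481
grip_force: 0.0
```

Run:
```python
from h import *
d=read_camera("wrist"); np.save("w6.npy",d,allow_pickle=True)
print(togo(444,-110,100,-.095),state()["eef_pos"])
crop(d,"pics/w6.png",0,0,512,384,1)
```

```text
[-0.0763  0.0506  0.0787 -0.0116] [525.25229507 -67.82067213 178.68932245]
```

View pics/w6.png

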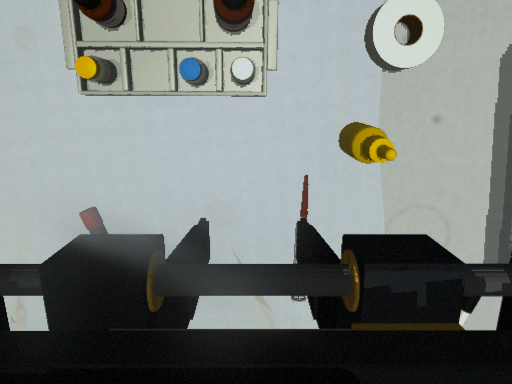

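All three stand in their cells: blue (192,68), white (242,68), amber (232,10). Next is the syringe.

Request:
drive_tool(
  targets=[
    {"jaw": 0.48, "travel": [-0.03, 0.02, 0], "twist": 0.018},
    {"jaw": 0.48, "travel": [-0.06, 0.04, 0.03], "twist": 0.018},
    {"jaw": 0.48, "travel": [-0.076, 0.051, 0.07], "twist": 0.018},
    {"jaw": 0.48, "travel": [-0.076, 0.051, 0.11], "twist": 0.018},
    {"jaw": 0.48, "travel": [-0.076, 0.051, 0.14], "twist": 0.018},
    {"jaw": 0.48, "travel": [-0.076, 0.051, 0.14], "twist": 0.018},
    {"jaw": 0.48, "travel": [-0.076, 0.051, 0.14], "twist": 0.018},
  ],
)

```text
t: 14.25
eef_pos: [452.7, -110.4, 38.2]
tcp_rot: [-3.141, 0.003, -0.126]
ft_force: [0.8, -0.0, 0.8]
opening: 0.48
grip_force: 0.0
```

Run:
```python
from h import *
print(togo(445,-110,4,-.122),state()["eef_pos"])
```

```text
[-0.0076  0.0006  0.0342 -0.0045] [ 452.65748199 -110.37267022   38.22594933]
```

Request:
drive_tool(
  targets=[
    {"jaw": 0.48, "travel": [-0.007, 0, 0.02], "twist": -0.003},
    {"jaw": 0.48, "travel": [-0.007, 0, 0.033], "twist": -0.003},
    {"jaw": 0.48, "travel": [-0.007, 0, 0.034], "twist": -0.003},
    {"jaw": 0, "travel": [-0.007, 0, 0.034], "twist": -0.003},
    {"jaw": 0, "travel": [-0.007, 0, 0.034], "twist": -0.003},
    {"jaw": 0, "travel": [-0.007, 0, 0.034], "twist": -0.003},
    {"jaw": 0, "travel": [-0.007, 0, 0.034], "twist": -0.003},
    {"jaw": 0, "travel": [-0.007, 0, 0.034], "twist": -0.003},
  ],
)

```text
t: 14.92
eef_pos: [446.4, -109.6, 5.2]
tcp_rot: [3.141, -0.001, -0.123]
ft_force: [-0.1, -0.1, 0.1]
opening: 0.189
grip_force: 0.0
```

Request:
drive_tool(
  targets=[
    {"jaw": 0, "travel": [0, 0, 0], "twist": 0},
    {"jaw": 0, "travel": [0, 0, 0], "twist": 0},
    {"jaw": 0, "travel": [0, 0, 0], "twist": 0},
  ],
)

```text
t: 15.17
eef_pos: [446.3, -109.6, 5.1]
tcp_rot: [3.141, -0.001, -0.123]
ft_force: [-0.8, 0.3, 8.2]
opening: 0.164
grip_force: 30.0
```

Request:
drive_tool(
  targets=[
    {"jaw": 0, "travel": [0, 0, -0.03], "twist": 0},
    {"jaw": 0, "travel": [0, 0, -0.06], "twist": 0},
    {"jaw": 0, "travel": [0, 0, -0.09], "twist": -0.12},
    {"jaw": 0, "travel": [0, -0.04, -0.1], "twist": -0.24},
    {"jaw": 0, "travel": [0, -0.08, -0.1], "twist": -0.36},
    {"jaw": 0, "travel": [0, -0.12, -0.1], "twist": -0.48},
    {"jaw": 0, "travel": [0, -0.16, -0.1], "twist": -0.6},
    {"jaw": 0, "travel": [0, -0.2, -0.1], "twist": -0.72},
  ],
)

```text
t: 15.83
eef_pos: [470.4, 90.8, 104.8]
tcp_rot: [3.141, -0.0, 0.602]
ft_force: [0.4, 0.1, -0.3]
opening: 0.158
grip_force: 30.0
```

Run:
```python
from h import *
print(togo(470,387.6,105,1.432))
```

```text
[ 1.678e-01 -2.448e-01 -2.000e-04 -8.297e-01]
```

Request:
drive_tool(
  targets=[
    {"jaw": 0, "travel": [0.168, -0.245, 0], "twist": -0.83},
    {"jaw": 0, "travel": [0.168, -0.245, 0], "twist": -0.83},
    {"jaw": 0, "travel": [0.168, -0.245, 0], "twist": -0.83},
    {"jaw": 0, "travel": [0.168, -0.245, 0], "twist": -0.83},
    {"jaw": 0, "travel": [0.168, -0.245, 0], "twist": -0.83},
    {"jaw": 0, "travel": [0.168, -0.245, 0], "twist": -0.83},
    {"jaw": 0, "travel": [0.168, -0.245, 0], "twist": -0.83},
    {"jaw": 0, "travel": [0.168, -0.245, 0], "twist": -0.83},
  ],
)

```text
t: 16.5
eef_pos: [471.3, 391.6, 104.5]
tcp_rot: [3.14, -0.002, 1.435]
ft_force: [-1.3, -0.2, 0.0]
opening: 0.162
grip_force: 30.0
```

Request:
drive_tool(
  targets=[
    {"jaw": 0, "travel": [0, 0, 0], "twist": 0},
    {"jaw": 0, "travel": [0, 0, 0], "twist": 0},
  ],
)

```text
t: 16.67
eef_pos: [471.3, 385.7, 104.1]
tcp_rot: [-3.141, 0.001, 1.427]
ft_force: [-0.3, -0.1, -0.1]
opening: 0.163
grip_force: 30.0
```

Run:
```python
from h import *
d=read_camera("wrist"); T=read_camera("top")
print(togo(470,387.6,9,1.432),state()["eef_pos"],state()["opening"])
f=np.vstack([d["frame"],cv2.resize(T["frame"][170:250,90:190],None,fx=2,fy=2)[:, :].repeat(1,0) if 0 else np.zeros((0,512,3),np.uint8)])
k=cv2.resize(T["frame"][160:256,90:218],(512,384),interpolation=cv2.INTER_CUBIC)
cv2.imwrite("pics/w7.png",cv2.resize(np.hstack([f,k])[:,:,::-1],(800,300)))
phi=-.139
for lx,ly in [(-80,-100),(-80,100),(80,100),(80,-100)]: print(proj(d,(508+lx*np.cos(phi)-ly*np.sin(phi),392+lx*np.sin(phi)+ly*np.cos(phi),14))*400/512)
```

```text
[ 0.0026 -0.0023  0.0954 -0.007 ] [471.85605415 384.71170339 104.44579859] 0.16106221830348086
[157.50594513 230.76718525]
[148.1771307   31.51572562]
[326.52878176  30.40566131]
[305.70597929 230.16756077]
```

View pics/w7.png

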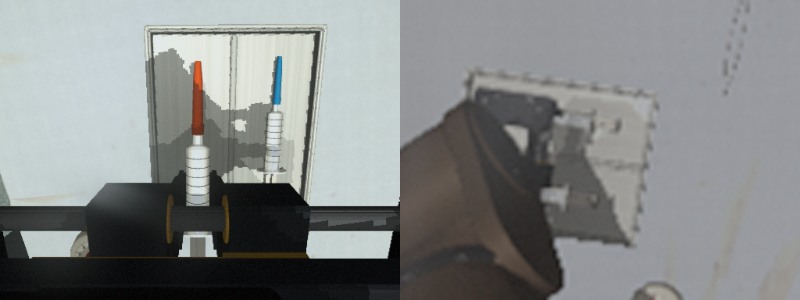

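Left: the syringe is held over the free lane, red needle (197,62), parallel to the stored blue one (279,57), and the tray corners match the prediction. Lowering it.

Request:
drive_tool(
  targets=[
    {"jaw": 0, "travel": [0.002, -0.001, 0.03], "twist": -0.005},
    {"jaw": 0, "travel": [0.002, -0.001, 0.065], "twist": -0.005},
    {"jaw": 0, "travel": [0.002, -0.001, 0.088], "twist": -0.005},
    {"jaw": 0, "travel": [0.002, -0.001, 0.095], "twist": -0.005},
    {"jaw": 0, "travel": [0.002, -0.001, 0.095], "twist": -0.005},
    {"jaw": 0.35, "travel": [0.002, -0.001, 0.095], "twist": -0.005},
    {"jaw": 0.35, "travel": [0.002, -0.001, 0.095], "twist": -0.005},
    {"jaw": 0.35, "travel": [0.002, -0.001, 0.095], "twist": -0.005},
  ],
)

```text
t: 17.43
eef_pos: [471.7, 388.0, 10.5]
tcp_rot: [3.14, -0.001, 1.431]
ft_force: [0.5, -0.7, 0.2]
opening: 0.311
grip_force: 0.0
```

Request:
drive_tool(
  targets=[
    {"jaw": 0.35, "travel": [0, 0, -0.02], "twist": 0},
    {"jaw": 0.35, "travel": [0, 0, -0.05], "twist": 0},
    {"jaw": 0.35, "travel": [0, 0, -0.09], "twist": 0.12},
    {"jaw": 0.45, "travel": [-0.04, 0, -0.13], "twist": 0.24},
    {"jaw": 0.45, "travel": [-0.08, 0, -0.15], "twist": 0.36},
    {"jaw": 0.45, "travel": [-0.12, 0, -0.15], "twist": 0.48},
    {"jaw": 0.45, "travel": [-0.16, 0, -0.15], "twist": 0.6},
    {"jaw": 0.45, "travel": [-0.2, 0, -0.15], "twist": 0.72},
  ],
)

```text
t: 18.1
eef_pos: [444.5, 199.0, 161.0]
tcp_rot: [3.14, -0.003, 0.707]
ft_force: [2.2, -0.6, -0.1]
opening: 0.452
grip_force: 0.0
```

Run:
```python
from h import *
T=read_camera("top")
print(togo(457.5,94,150,.19),state()["eef_pos"])
cv2.imwrite("pics/t8.png",cv2.resize(T["frame"][160:256,90:218,::-1],(512,384),interpolation=cv2.INTER_CUBIC))
```

```text
[-0.0527  0.0859  0.0105  0.5055] [442.92504328 193.76022078 160.45140547]
```

View pics/t8.png

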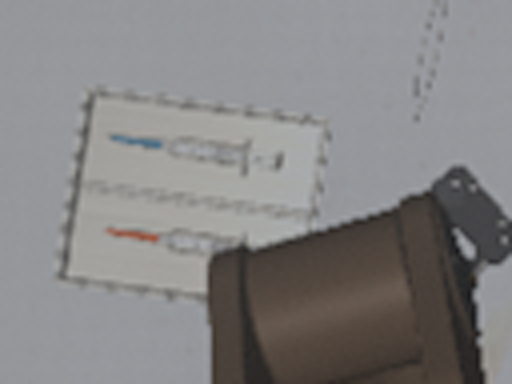

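Top view: the red-needled syringe lies flat in the free lane at (110–250,240), parallel to the stored one. Next is the tube, located by image code at hover.

Request:
drive_tool(
  targets=[
    {"jaw": 0.45, "travel": [-0.053, 0.086, 0.0], "twist": 0.49},
    {"jaw": 0.45, "travel": [-0.053, 0.086, 0.0], "twist": 0.49},
    {"jaw": 0.45, "travel": [-0.053, 0.086, 0.0], "twist": 0.49},
    {"jaw": 0.45, "travel": [-0.053, 0.086, 0.0], "twist": 0.49},
    {"jaw": 0.45, "travel": [-0.053, 0.086, 0.0], "twist": 0.49},
    {"jaw": 0.45, "travel": [-0.053, 0.086, 0.0], "twist": 0.49},
  ],
)

```text
t: 18.65
eef_pos: [461.0, 100.6, 159.9]
tcp_rot: [3.141, -0.001, 0.225]
ft_force: [-0.5, -0.2, 0.6]
opening: 0.451
grip_force: 0.0
```

Run:
```python
from h import *
d=read_camera("wrist"); np.save("w9.npy",d,allow_pickle=True)
g=cv2.cvtColor(d["frame"],cv2.COLOR_RGB2GRAY)
# sample dark runs across rows between fingers
for v in range(90,235,15):
    r=np.where(g[v,200:320]<110)[0]+200
    if len(r): 
        u=(r.min()+r.max())/2; print(v,r.min(),r.max(),len(r),onz(d,(u,v),9).round(1))
print(togo(457.5,93,3,.22),state()["eef_pos"],state()["tcp_rot"])
crop(d,"pics/w9.png",0,0,512,384,1)
```

```text
135 249 267 19 [501.  104.4   9. ]
150 250 266 17 [487.5 101.3   9. ]
165 250 266 17 [473.7  98.1   9. ]
180 250 266 17 [459.6  94.8   9. ]
195 251 266 16 [445.3  91.    9. ]
210 251 266 16 [430.6  87.6   9. ]
225 200 308 43 [414.5  88.4   9. ]
[-0.0051  0.0071  0.1568  0.0062] [460.91543996 101.0260909  159.76620189] [ 3.14144942e+00 -7.22228483e-04  2.26232176e-01]
```

View pics/w9.png

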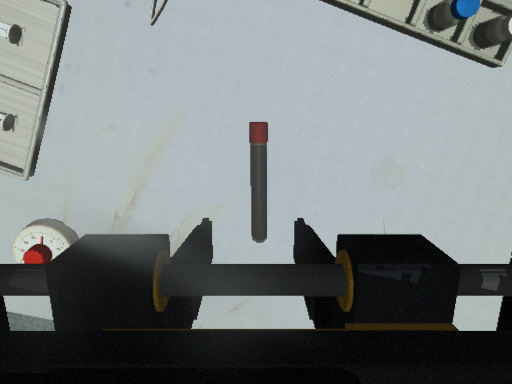

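Tube at (259,122)–(259,242), aligned with the tool, so I grasp it at its middle.

Request:
drive_tool(
  targets=[
    {"jaw": 0.45, "travel": [-0.0075, 0.006, 0.03], "twist": -0.005},
    {"jaw": 0.45, "travel": [-0.0075, 0.006, 0.07], "twist": -0.005},
    {"jaw": 0.45, "travel": [-0.0075, 0.006, 0.11], "twist": -0.005},
    {"jaw": 0.45, "travel": [-0.0075, 0.006, 0.14], "twist": -0.005},
    {"jaw": 0.45, "travel": [-0.0075, 0.006, 0.155], "twist": -0.005},
    {"jaw": 0.45, "travel": [-0.0075, 0.006, 0.156], "twist": -0.005},
    {"jaw": 0, "travel": [-0.0075, 0.006, 0.156], "twist": -0.005},
    {"jaw": 0, "travel": [-0.0075, 0.006, 0.156], "twist": -0.005},
  ],
)

```text
t: 19.37
eef_pos: [455.0, 93.8, 3.6]
tcp_rot: [3.141, -0.0, 0.23]
ft_force: [-0.9, 0.1, 0.1]
opening: 0.359
grip_force: 0.0
```

Request:
drive_tool(
  targets=[
    {"jaw": 0, "travel": [0, 0, 0], "twist": 0},
    {"jaw": 0, "travel": [0, 0, 0], "twist": 0},
    {"jaw": 0, "travel": [0, 0, 0], "twist": 0},
    {"jaw": 0, "travel": [0, 0, 0], "twist": 0},
    {"jaw": 0, "travel": [0, 0, 0], "twist": 0},
    {"jaw": 0, "travel": [0, 0, 0], "twist": 0},
  ],
)

```text
t: 19.87
eef_pos: [455.2, 93.3, 3.8]
tcp_rot: [3.141, -0.001, 0.227]
ft_force: [-0.5, 2.1, 6.8]
opening: 0.16
grip_force: 30.0
```

Request:
drive_tool(
  targets=[
    {"jaw": 0, "travel": [0, 0, -0.03], "twist": 0},
    {"jaw": 0, "travel": [0, 0, -0.07], "twist": 0},
    {"jaw": 0, "travel": [0, 0, -0.11], "twist": 0},
    {"jaw": 0, "travel": [0, 0, -0.15], "twist": 0.1},
    {"jaw": 0, "travel": [0, 0.04, -0.18], "twist": 0.2},
    {"jaw": 0, "travel": [0, 0.08, -0.2], "twist": 0.23},
    {"jaw": 0, "travel": [0, 0.12, -0.2], "twist": 0.23},
    {"jaw": 0, "travel": [0, 0.16, -0.2], "twist": 0.23},
  ],
)

```text
t: 20.53
eef_pos: [489.8, -57.6, 205.4]
tcp_rot: [3.141, -0.004, -0.002]
ft_force: [1.2, 0.6, 0.3]
opening: 0.159
grip_force: 30.0
```

Run:
```python
from h import *
T=read_camera("top"); W=np.load("w5.npy",allow_pickle=True).item()
ct=lambda p:(np.array(p)+.5)/2.5-.5+[100,130]; q=lambda p:(np.array(p)+.5)/1.5-.5
print("stored tube ends in lilac",[onz(T,ct(p),12).round() for p in((664,146),(664,231),(675,146),(675,231))], "wrist",onz(W,q((690,10)),12).round(),onz(W,q((681,213)),12).round())
print(togo(504,-410,203,0),state()["eef_pos"],state()["opening"])
```

```text
stored tube ends in lilac [array([ 578., -360.,   12.]), array([ 465., -357.,   12.]), array([ 578., -375.,   12.]), array([ 465., -372.,   12.])] wrist [ 578. -373.   12.] [ 462. -372.   12.]
[ 0.0142  0.3464  0.0016 -0.0052] [491.57598686 -63.52313663 204.6022205 ] 0.1589858748474034
```

Request:
drive_tool(
  targets=[
    {"jaw": 0, "travel": [0.014, 0.353, 0], "twist": 0},
    {"jaw": 0, "travel": [0.014, 0.353, 0], "twist": 0},
    {"jaw": 0, "travel": [0.014, 0.353, 0], "twist": 0},
    {"jaw": 0, "travel": [0.014, 0.353, 0], "twist": 0},
    {"jaw": 0, "travel": [0.014, 0.353, 0], "twist": 0},
    {"jaw": 0, "travel": [0.014, 0.353, 0], "twist": 0},
    {"jaw": 0, "travel": [0.014, 0.353, 0], "twist": 0},
    {"jaw": 0, "travel": [0.014, 0.353, 0], "twist": 0},
  ],
)

```text
t: 21.25
eef_pos: [500.9, -391.1, 203.2]
tcp_rot: [-3.141, 0.0, -0.003]
ft_force: [1.0, 1.0, 0.1]
opening: 0.157
grip_force: 30.0
```

Request:
drive_tool(
  targets=[
    {"jaw": 0, "travel": [0, 0.02, 0], "twist": 0},
    {"jaw": 0, "travel": [0, 0.02, 0], "twist": 0},
    {"jaw": 0, "travel": [0, 0.02, 0], "twist": 0},
    {"jaw": 0, "travel": [0, 0.02, 0], "twist": 0},
  ],
)

```text
t: 21.58
eef_pos: [501.2, -408.2, 203.0]
tcp_rot: [-3.141, 0.001, -0.003]
ft_force: [-0.8, 0.0, -0.4]
opening: 0.158
grip_force: 30.0
```

Run:
```python
from h import *
d=read_camera("wrist"); f=d["frame"].astype(int)
print(togo(504,-417,12,0),state()["eef_pos"],state()["opening"])
for n,X in {"cornerL":(504+134,-399+80,83),"cornerR":(638,-399-80,83)}.items(): print(n,proj(d,X)*800/512)
crop(d,"pics/w10.png",0,0,512,384,1.5625)
```

```text
[ 0.0026  0.0091  0.1913 -0.0024] [ 501.42960147 -407.92884543  203.30588331] 0.15731204101300042
cornerL [211.15916442  17.77122498]
cornerR [537.11196516  16.32025725]
```

View pics/w10.png

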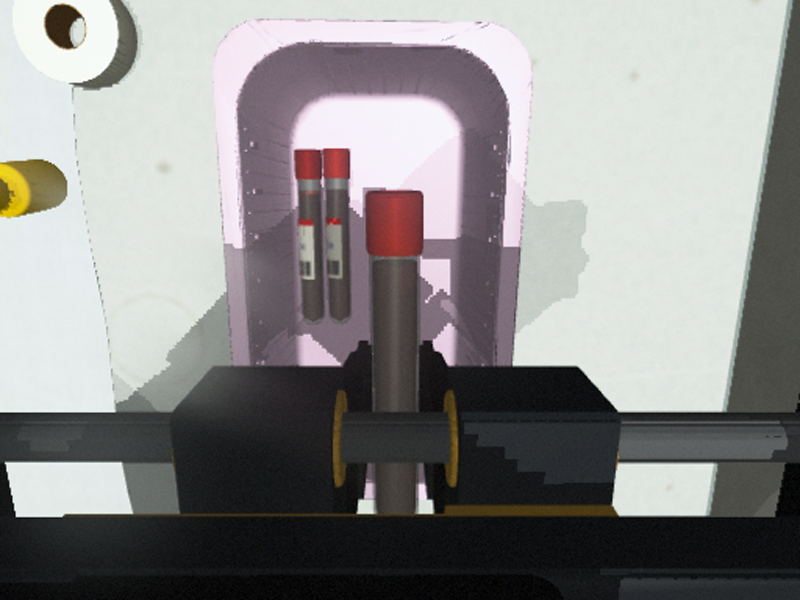

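Tray rim corners (214,18) and (532,18) match the prediction. The tube is held level over the free floor, right of the stored tubes at (310–340,150–320). Lowering it.

Request:
drive_tool(
  targets=[
    {"jaw": 0, "travel": [0.002, 0.008, 0.04], "twist": 0},
    {"jaw": 0, "travel": [0.002, 0.008, 0.08], "twist": 0},
    {"jaw": 0, "travel": [0.002, 0.008, 0.115], "twist": 0},
    {"jaw": 0, "travel": [0.002, 0.008, 0.145], "twist": 0},
    {"jaw": 0, "travel": [0.002, 0.008, 0.17], "twist": 0},
    {"jaw": 0, "travel": [0.002, 0.008, 0.188], "twist": 0},
    {"jaw": 0, "travel": [0.002, 0.008, 0.191], "twist": 0},
    {"jaw": 0, "travel": [0.002, 0.008, 0.191], "twist": 0},
  ],
)

```text
t: 22.3
eef_pos: [503.5, -415.9, 11.9]
tcp_rot: [-3.14, 0.001, -0.002]
ft_force: [0.5, 0.4, 0.6]
opening: 0.161
grip_force: 30.0
```

Run:
```python
from h import *
print(togo(504,-417,10,0),state()["ft_force"])
```

```text
[ 0.0005  0.0011  0.0019 -0.002 ] [0.45595744 0.41583107 0.63563328]
```

Request:
drive_tool(
  targets=[
    {"jaw": 0, "travel": [0, 0, 0.002], "twist": 0},
    {"jaw": 0, "travel": [0, 0, 0.002], "twist": 0},
    {"jaw": 0.28, "travel": [0, 0, 0.002], "twist": 0},
    {"jaw": 0.28, "travel": [0, 0, 0.002], "twist": 0},
    {"jaw": 0.28, "travel": [0, 0, 0.002], "twist": 0},
    {"jaw": 0.28, "travel": [0, 0, 0.002], "twist": 0},
    {"jaw": 0.28, "travel": [0, 0, 0.002], "twist": 0},
    {"jaw": 0.28, "travel": [0, 0, -0.02], "twist": 0},
  ],
)

```text
t: 22.97
eef_pos: [502.0, -415.9, 29.2]
tcp_rot: [-3.138, 0.004, -0.003]
ft_force: [-0.3, 0.3, -0.4]
opening: 0.284
grip_force: 0.0
```

Request:
drive_tool(
  targets=[
    {"jaw": 0.28, "travel": [0, 0, -0.04], "twist": 0},
    {"jaw": 0.28, "travel": [0, 0, -0.08], "twist": 0},
    {"jaw": 0.28, "travel": [0, 0, -0.12], "twist": 0},
    {"jaw": 0.28, "travel": [0, 0, -0.16], "twist": 0},
    {"jaw": 0.28, "travel": [-0.04, 0, -0.18], "twist": 0},
    {"jaw": 0.28, "travel": [-0.08, 0, -0.18], "twist": 0},
    {"jaw": 0.28, "travel": [-0.12, 0, -0.18], "twist": 0},
    {"jaw": 0.28, "travel": [-0.12, 0, -0.18], "twist": 0},
  ],
)

```text
t: 23.63
eef_pos: [378.3, -416.0, 213.0]
tcp_rot: [-3.141, 0.001, -0.005]
ft_force: [-0.6, -0.4, 0.2]
opening: 0.28
grip_force: 0.0
```

Run:
```python
from h import *
d=read_camera("wrist"); f=d["frame"].astype(int)
m=((f[:,:,0]>f[:,:,1]+50)&(f[:,:,0]>f[:,:,2]+50)).astype(np.uint8)
n,l,st,c=cv2.connectedComponentsWithStats(m)
print(state()["eef_pos"],state()["ft_force"])
for i in range(1,n):
    if st[i,4]>40: print("red",st[i],onz(d,c[i],12).round())
# dark body of the tube under the stopper, along expected axis
hsv=cv2.cvtColor(d["frame"],cv2.COLOR_RGB2GRAY)
for x in (450,480,510,540):
    row=[hsv[tuple(np.round(proj(d,(x,y,12))[::-1]).astype(int))] for y in range(-455,-345,5)]; print(x,row)
```

```text
[ 380.84387261 -416.75835049  213.16514141] [ 0.53354164 -0.64057132 -0.43519319]
red [197   9  11   6  55] [ 534. -368.   12.]
red [178  10  11   6  55] [ 533. -349.   12.]
450 [np.uint8(104), np.uint8(164), np.uint8(229), np.uint8(243), np.uint8(243), np.uint8(243), np.uint8(147), np.uint8(85), np.uint8(86), np.uint8(196), np.uint8(241), np.uint8(241), np.uint8(241), np.uint8(241), np.uint8(240), np.uint8(241), np.uint8(240), np.uint8(240), np.uint8(239), np.uint8(239), np.uint8(239), np.uint8(240)]
480 [np.uint8(111), np.uint8(207), np.uint8(241), np.uint8(242), np.uint8(243), np.uint8(243), np.uint8(79), np.uint8(84), np.uint8(84), np.uint8(149), np.uint8(241), np.uint8(240), np.uint8(239), np.uint8(240), np.uint8(239), np.uint8(238), np.uint8(73), np.uint8(98), np.uint8(79), np.uint8(211), np.uint8(76), np.uint8(89)]
510 [np.uint8(105), np.uint8(204), np.uint8(241), np.uint8(241), np.uint8(242), np.uint8(242), np.uint8(84), np.uint8(90), np.uint8(75), np.uint8(208), np.uint8(241), np.uint8(240), np.uint8(240), np.uint8(238), np.uint8(240), np.uint8(237), np.uint8(68), np.uint8(247), np.uint8(240), np.uint8(101), np.uint8(72), np.uint8(247)]
540 [np.uint8(101), np.uint8(217), np.uint8(241), np.uint8(240), np.uint8(241), np.uint8(240), np.uint8(89), np.uint8(77), np.uint8(68), np.uint8(133), np.uint8(239), np.uint8(239), np.uint8(238), np.uint8(238), np.uint8(238), np.uint8(237), np.uint8(65), np.uint8(87), np.uint8(63), np.uint8(180), np.uint8(67), np.uint8(81)]
```

The tube's dark band lies straight at y ≈ -418 from x = 450 to 540, clear of the stored tubes. Handing the job in.

```bash
python3 -c "
from cell import job_done; print(job_done())"
```

```text
the job is handed in; nothing more can be done
None
```

I put all five things away with their own kind and handed the job in after about 24 s of robot time; no verdict came back, but the last camera check of each showed it in its place.

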